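# Lay a bent pipe into its V-head jig

### The job

Draw the bent steel pipe out from under the low bench shelf, set it down clear of the shelf on the open bench and let go. Then pick it up again, turn it and lay it, without dropping it, in the jig: the long end down in the V head that stands farther out, the short end down in the other, both ends about flush with the outer faces of the V heads, the bend lying on the two flat rests. Leave the jar and collar on the shelf and the wrench on the bench where they are.

Things in the scene. Friction and masses are not known exactly. Their poses are not given: they have to be found in the camera images.
- pipe_centre (a point): Centre of the loose J-bent steel tube, 22 mm diameter, about 0.3 kg, at axis height (11 mm over its underside): a crossbar and two unequal parallel legs 100 mm apart. x: along the legs to the open ends, y: to the long leg, z up. Crossbar axis at x -80 mm; long leg at y +50, ending at x +85; short leg at y -50, ending at x +40. Keep it flat; do not flip it over.
- pipe_bend (a point): Middle of the pipe's crossbar, on the tube's axis (axes as pipe_centre). The crossbar is straight for 26 mm to each side, then rounded (24 mm axis radius) into the legs. The pipe's centre of mass lies some 55 mm from it towards the ends. At the start it is hidden under the shelf.
- pipe_long_end (a point): End of the pipe's long leg, on the tube's axis (axes as pipe_centre). At the start the pipe lies flat on the bench, ends towards the robot, and about 65 mm (55 to 75) of the long leg sticks out in front of the shelf.
- pipe_short_end (a point): End of the pipe's short leg, on the tube's axis (axes as pipe_centre). At the start some 20 mm of this leg sticks out in front of the shelf.
- shelf: Low fixed dark steel bench shelf, left or right of the middle: plate 130 mm (its x) by 240 mm (its y), underside 47 mm and top 53 mm over the bench, on four 12 mm square corner posts, open between them. Origin on the bench under the plate's centre; -x is its front. The bench between shelf and jig is open. The pipe is clear when all of it lies in front of the front edge or well aside.
- jig: Fixed steel jig on the other side: base plate 8 mm thick, x -120 to +100, y -90 to +90 mm, with two V heads and two flat rests. Origin on the bench, z up, x towards the V heads' outer faces. The pipe is home when pipe_centre is 33 mm above this origin with the same x and y axes. Rests: at x -50, y +50 and -50 mm, 22 by 30 mm, tops 22 mm over the bench; all else near the crossbar's place is clear.
- jig_long_v (a point): Where the long end's tube axis belongs, 33 mm over the bench, in the V head standing farther out (jig x +85, y +50 mm; axes as the jig), at its outer face. Each V head is 60 mm long, about 64 mm wide and 50 mm high; its V is open at the top, 50 mm wide at the mouth, 36 mm deep, walls 35 degrees from vertical.
- jig_short_v (a point): Where the short end's tube axis belongs, 33 mm over the bench, in the other V head (jig x +40, y -50 mm; axes as the jig), at its outer face.
- jar: Bystander: grey jar with a steel cap, 44 mm diameter, 55 mm high, on the rear half of the shelf. Origin at its underside.
- collar: Bystander: dark steel ring, 48 mm diameter, 30 mm high, on the rear half of the shelf. Origin at its underside.
- wrench: Bystander: steel wrench, 170 mm long, lying roughly crosswise on the bench beyond the open middle. Origin at its underside.
There are look-alikes about, which are no part of the job. Of the things that look like the part that bears pipe_centre, the larger one is meant.

How it is judged:
On the way:
1. the pipe is clear of the shelf, lying flat on the bench and let go ((x of pipe_bend in the frame of shelf below -0.08 m or horizontal distance between pipe_bend and shelf above 0.145 m) and height (world z) of each of pipe_bend, pipe_long_end, pipe_short_end below 0.018 m and contact force between the fingers and pipe below 0.2 N and linear speed of pipe below 0.03 m/s), for 0.2 s.
At the end, for the whole second after the job is handed in: The long end and the short end each lie in their own V head, within 12 mm of flush with its outer face and within 6 mm sideways and in height of the seated position; the bend is within 6 mm of its seated height; the pipe is let go and at rest (x of pipe_long_end in the frame of jig between 0.073 and 0.097 m and y of pipe_long_end in the frame of jig between 0.044 and 0.056 m and z of pipe_long_end in the frame of jig between 0.0272 and 0.0392 m and x of pipe_short_end in the frame of jig between 0.028 and 0.052 m and y of pipe_short_end in the frame of jig between -0.056 and -0.044 m and z of pipe_short_end in the frame of jig between 0.0272 and 0.0392 m and z of pipe_bend in the frame of jig between 0.0272 and 0.0392 m and linear speed of pipe below 0.02 m/s and contact force between the fingers and pipe below 0.2 N); the robot touches nothing.
It fails at once if the pipe was dropped or thrown (faster than 0.5 m/s while not held) (linear speed of pipe above 0.5 m/s and contact force between the fingers and pipe below 0.1 N).
It fails at once if the jar, the collar or the wrench was shifted by more than 30 mm (distance of any of jar, collar, wrench from where it was at the start of the episode above 0.03 m).
It also fails if it takes over 61 s, if anything falls off the work surface, if the arm or the gripper's body presses on something with over 40 N, if the wrist force passes 120 N, or if a joint passes its speed limit or range.

### The arm

A 7-joint arm with a two-finger parallel gripper is mounted at the origin on the work surface. World frame = base frame: x ahead of the robot, y to its left, z up, the work surface at z = 0. Lengths are in m, angles in rad, forces in N, time in s.
With the tool pointing down it reaches from about 0.425 to 0.95 m from the base axis. Payload 16.7 kg.
Tool frame: the origin (TCP) lies at the centre of the arm's flange, where the gripper is bolted on; the fingertips stand 199 mm ahead of it and the grasp point (between the pads) lies 180 mm ahead of it; z points along the fingers, y is the line along which they close (so a half turn about z gives the same grasp; the last joint's range is limited). The gripper opens to 94 mm and grips with 3 to 60 N. Pads are 16 mm wide; open, the fingers measure 119 mm over their backs; the gripper's body (75 mm by 177 mm) begins 78 mm behind the grasp point.
Start: joints at [1.075, 0.426, 0.074, 1.606, -0.034, 1.111, -0.067], TCP at [0.229, -0.635, 0.405] pointing down, gripper open.
Joint ranges: [-2.85, 2.85], [-0.5, 2.14], [-1.23, 1.37], [0.21, 2.46], [-1.02, 4.16], [0.16, 2.05], [-2.73, 2.73]. Speed limits (rad/s): [1.89, 1.89, 2.39, 2.39, 3.01, 3.01, 3.01].

### API

Orientations are given as a unit quaternion [w, x, y, z].
In Python, from station import status, vision, r gives the robot as it stands.
- The arm moves only by the tool servo_tool, never from a script. Its argument "targets" is a list of rows, each an object of numbers: "x", "y", "z": the shift along the tool's x, y, z each as a share of 3 cm, from -1 to 1; "spin": the turn about the tool's z as a share of 0.15 rad, from -1 to 1. In form: [{"x": .., "y": .., "z": .., "spin": ..}, ...]. A call has 1 to 8 rows; each row shifts and turns the commanded pose from where the row before left it, along the tool's axes as they then stand; what a row does not reach is not made up. A row lasts 1/10 s, in which the tool goes at most 50 mm and 8.59 degrees, less where a joint would pass 70% of its speed; a pose out of reach is approached as far as the arm can. A call with a number of a shift or a turn outside -1 to 1 is refused whole. A call with a gripper value outside its range is refused whole. "fingers" is the opening, from 0 (shut) to 1 (fully open), set as the call begins (left out, the last holds). The fingers move at their own pace and stop on an object; "force" is the grip in N (left out, the last holds). Time passes only in rows, so rows that do not move let the fingers close. It gives the time, the measured TCP pose, the force, the opening and the grip force at its end, in the units of the state.
- status.observe(): the state, without advancing time (a new reading comes with each control period).
- vision.read_camera(name): name is "scene" or "top" or "wrist"; returns the picture (420x560x3 uint8, red, green, blue); there is no depth.
- vision.calibration(name): a dict with "K" (3x3 intrinsics, pixels), "world_from_camera" (4x4, takes a point from camera to world coordinates); the wrist camera has in their place "hand_eye" (4x4, takes a point from camera to tool coordinates, whose origin is the TCP and whose axes are the flange's). Camera axes: x right, y up, looking along -z (the intrinsics and any distortion apply to the point x, -y, -z); pixel columns grow to the right and rows downward; lengths in m; the calibration is good to about 2 mm. A picture is of the moment at which its call begins: read the wrist's pose just before it. calibration takes no time and is no camera call.
- r.sign_off(): hands the job in; it is judged then, once.
The state is a dict: "t": time; "joints": joint angles; "dq": joint speeds; "joint_torque": joint torques, N m; "position": TCP position; "ee_rot": TCP orientation; "ft_force": force on the tool from outside, world axes, zero at the start; "wrist_torque": the same for the moment, N m; "gripper_width": finger opening in m; "grip_force": force on a finger pad.
Only numpy, scipy, OpenCV 4.12 (cv2) and the standard library are available. Lean on these libraries where they do the work, as an engineer would, in place of code of your own. Each camera call takes 0.05 s, during which the arm holds its last target. There are 200 camera calls.

## Working session

There is one attempt and no reset: what is moved stays moved. The work goes in short steps, Python scripts to look and compute and a tool call to move; the robot and the scene stay as the last step left them, time stands still between calls to the robot, and variables do not carry over. Pictures are saved under pics/ and viewed, at most 10 in all, crops included, and the job is handed in when it is done.

Besides the shell and the picture viewer there is one more tool, called after ">>>" as name(argument=value, ...), one argument or row to a line, values as JSON. servo_tool: Moves the arm, as the interface text tells. Shift numbers are shares of 3 cm and turn numbers shares of 0.15 rad, none past 1 either way. Its arguments: {"type":"object","properties":{"targets":{"type":"array","items":{"type":"object","properties":{"x":{"type":"number","minimum":-1,"maximum":1},"y":{"type":"number","minimum":-1,"maximum":1},"z":{"type":"number","minimum":-1,"maximum":1},"spin":{"type":"number","minimum":-1,"maximum":1}}}},"fingers":{"type":"number"},"force":{"type":"number"}},"required":["targets"]}

```bash
ls; mkdir -p pics
cat > h.py <<'E'
import numpy as np,cv2
from scipy.spatial.transform import Rotation as R
from station import status,vision,r
def cam(n,s=None):
    c=vision.calibration(n);K=np.array(c["K"])
    if n=="wrist":
        s=s or status.observe();T=np.eye(4);q=s["ee_rot"];T[:3,:3]=R.from_quat([q[1],q[2],q[3],q[0]]).as_matrix();T[:3,3]=s["position"]
        return K,T@np.array(c["hand_eye"]),c
    return K,np.array(c["world_from_camera"]),c
def px2w(C,u,v,z):
    K,T,_=C;d=np.linalg.inv(K)@[u,v,1];d=T[:3,:3]@[d[0],-d[1],-d[2]];o=T[:3,3]
    return o+d*(z-o[2])/d[2]
def w2px(C,p):
    K,T,_=C;q=np.linalg.inv(T)@np.append(p,1);x=K@[q[0],-q[1],-q[2]];return x[:2]/x[2]
def snap(n,f):
    C=cam(n);im=vision.read_camera(n);cv2.imwrite("pics/"+f,im[:,:,::-1]);return C,im
E
python3 - <<'E'
from h import *
for n in("scene","top","wrist"):
    C,im=snap(n,n+"0.png");print(n,C[0].tolist(),C[1].round(3).tolist(),[k for k in C[2]],)
a=[cv2.imread(f"pics/{n}0.png") for n in("scene","top")]
print(status.observe())
E
```

```text
pics
scene [[509.47539978085155, 0.0, 280.8607961153943], [0.0, 509.47539978085155, 214.99040022875928], [0.0, 0.0, 1.0]] [[-0.389, -0.506, 0.77, 1.593], [0.921, -0.207, 0.329, 0.482], [-0.008, 0.837, 0.547, 0.824], [0.0, 0.0, 0.0, 1.0]] ['K', 'world_from_camera']
top [[536.935407941647, 0.0, 290.9797826324291], [0.0, 536.935407941647, 209.11152005606348], [0.0, 0.0, 1.0]] [[-0.025, 0.997, -0.076, 0.384], [-1.0, -0.025, -0.001, 0.027], [-0.003, 0.076, 0.997, 1.663], [0.0, 0.0, 0.0, 1.0]] ['K', 'world_from_camera']
wrist [[329.3754903728095, 0.0, 285.70949912274233], [0.0, 329.3754903728095, 212.25654875730473], [0.0, 0.0, 1.0]] [[0.339, 0.916, 0.216, 0.291], [-0.941, 0.33, 0.077, -0.613], [-0.001, -0.229, 0.973, 0.385], [0.0, 0.0, 0.0, 1.0]] ['K', 'hand_eye']
{'t': 0.15, 'joints': array([ 1.07549753,  0.42660804,  0.07388268,  1.60642183, -0.03408482,
        1.11080255, -0.06706942]), 'dq': array([-9.89121421e-04, -3.18720826e-04, -8.32281528e-05, -2.42006384e-03,
       -2.63458324e-04, -1.52546285e-03,  3.29782217e-04]), 'joint_torque': array([ 5.46269235e-03, -9.36284852e+01,  3.67008828e+00, -4.54422891e+01,
       -4.84523317e-02,  1.78495003e-02,  1.69407226e-04]), 'position': array([ 0.22872141, -0.63493113,  0.40414088]), 'ee_rot': array([-4.73158335e-04,  9.85091495e-01,  1.72030536e-01, -1.27425250e-04]), 'ft_force': array([-0.03438216,  0.77042448,  0.65414367]), 'wrist_torque': array([ 0.0067609 ,  0.00541506, -0.00435226]), 'grip_force': 0.0, 'gripper_width': 0.09373780366393068}
```

View pics/top0.png

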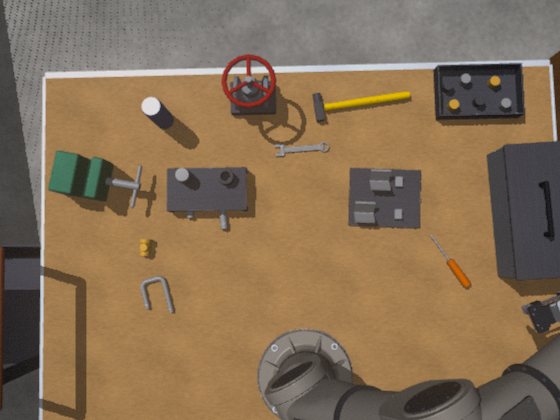

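View pics/scene0.png

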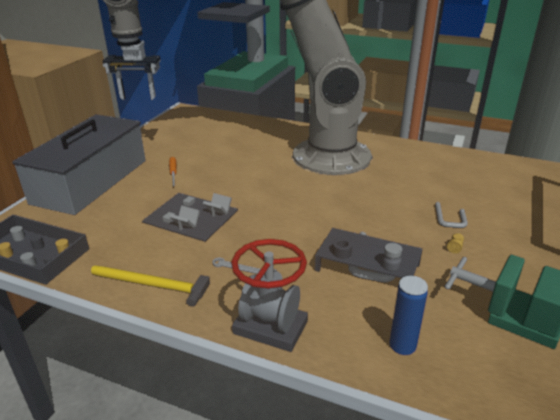

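The top view shows the shelf at (207,190). The pipe ends stick out at its front: long (224,224), short (190,217). The jig is at (385,198), with V heads at (365,212) and (381,180). Possible look-alikes are the smaller loose J tube at (157,293) and the screwdriver. The pipe I want is the one under the shelf. Next, one close crop of the shelf and jig.

Run:
```python
from h import *
im=cv2.imread("pics/top0.png");f=lambda a:cv2.resize(a,None,fx=5,fy=5,interpolation=cv2.INTER_CUBIC)
a=f(im[155:240,160:240]);b=f(im[160:235,345:425]);
b=np.pad(b,((0,50),(0,0),(0,0)));cv2.imwrite("pics/c0.png",np.hstack([a,b]))
C=cam("top")
for n,u,v,z in[("long",224,226,.011),("short",190,216,.011),("shelfFL",168,211,.053),("FR",247,209,.053),("BL",168,169,.053),("BR",246,168,.053),("jig",385,198,.008),("decoyL",170,310,.01),("decoyS",147,306,.01)]:print(n,px2w(C,u,v,z).round(3))
```

```text
long [0.463 0.236 0.011]
short [0.497 0.34  0.011]
shelfFL [0.51  0.398 0.053]
FR [0.51  0.161 0.053]
BL [0.638 0.397 0.053]
BR [0.635 0.161 0.053]
jig [ 0.537 -0.263  0.008]
decoyL [0.211 0.405 0.01 ]
decoyS [0.225 0.475 0.01 ]
```

View pics/c0.png

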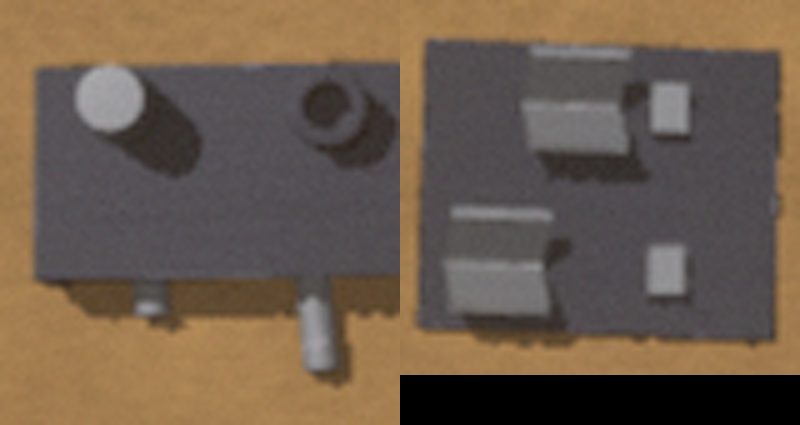

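The close crop shows the pipe under the shelf. Its long end is at about top pixel (224,229) and the short end at (190,218), about 100 mm apart, so it is the larger tube. The legs lean about 0.08 rad. I'll move toward it now, going round in front of the robot.

>>> servo_tool(
  targets=[
    {"x": 0.7, "y": -0.7, "spin": 1},
    {"x": 0.8, "y": -0.8, "spin": 0.75},
    {"x": 0.8, "y": -0.95},
    {"x": 0.8, "y": -0.95},
    {"x": 0.8, "y": -0.95},
    {"x": 0.8, "y": -0.95},
    {"x": 0.8, "y": -0.95},
    {"x": 0.8, "y": -0.95},
  ],
)

```text
schema error: expected keys x, y, z, spin
```

>>> servo_tool(
  targets=[
    {"x": 0.7, "y": -0.7, "z": 0, "spin": 1},
    {"x": 0.8, "y": -0.8, "z": 0, "spin": 0.75},
    {"x": 0.8, "y": -0.95, "z": 0, "spin": 0},
    {"x": 0.8, "y": -0.95, "z": 0, "spin": 0},
    {"x": 0.8, "y": -0.95, "z": 0, "spin": 0},
    {"x": 0.8, "y": -0.95, "z": 0, "spin": 0},
    {"x": 0.8, "y": -0.95, "z": 0, "spin": 0},
    {"x": 0.8, "y": -0.95, "z": 0, "spin": 0},
  ],
  fingers=1,
  force=40,
)

```text
t: 0.95
position: [0.3902, -0.3962, 0.4046]
ee_rot: [-0.0, 0.999, 0.042, -0.0]
ft_force: [0.4, -0.8, -0.1]
gripper_width: 0.094
grip_force: 0.0
```

>>> servo_tool(
  targets=[
    {"x": 0.6, "y": -0.9, "z": 0, "spin": 0},
    {"x": 0.6, "y": -0.9, "z": 0, "spin": 0},
    {"x": 0.6, "y": -0.9, "z": 0, "spin": 0},
    {"x": 0.5, "y": -0.9, "z": 0, "spin": 0},
    {"x": 0.3, "y": -0.7, "z": 0, "spin": 0},
    {"x": 0, "y": 0, "z": 0, "spin": 0},
    {"x": 0, "y": 0, "z": 0, "spin": 0},
  ],
)

```text
t: 1.65
position: [0.4565, -0.2624, 0.4046]
ee_rot: [0.0, 0.999, 0.042, -0.0]
ft_force: [-0.6, -1.1, 0.3]
gripper_width: 0.0943
grip_force: 0.0
```

Run:
```python
from h import *
s=status.observe();np.save("pj.npy",cam("wrist",s)[1]);snap("wrist","jig1.png");print(s["joints"].round(2),s["position"],w2px(cam("wrist",s),[.537,-.263,.03]))
```

```text
[ 0.48  0.19 -0.09  1.93  0.02  1.02 -1.11] [ 0.45653403 -0.26243386  0.40464426] [292.22485804 120.50052557]
```

View pics/jig1.png

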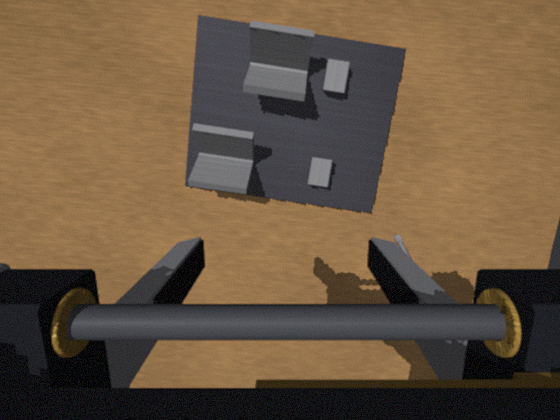

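The wrist view shows the jig clearly. Base corners are at (198,15), (405,48), (372,212) and (187,186). The rests are at (337,76) and (320,172), and the long V head is at lower left. I'll fit the jig pose and compute the next move.

Run:
```python
from h import *
C=cam("wrist")
J=[(100,-90,8,198,15),(-120,-90,8,405,48),(-120,90,8,372,212),(100,90,8,187,186),(-50,-50,22,337,76),(-50,50,22,320,172)]
W=np.array([px2w(C,u,v,z/1e3)[:2] for x,y,z,u,v in J]);P=np.array([j[:2] for j in J])/1e3
from scipy.optimize import least_squares
f=lambda p:(P@np.array([[np.cos(p[2]),np.sin(p[2])],[-np.sin(p[2]),np.cos(p[2])]])+p[:2]-W).ravel()
s=least_squares(f,[.53,-.26,1.57]);print(s.x,(s.fun.reshape(-1,2)*1e3).round(1))
```

```text
[ 0.5383469  -0.25262353  1.51309628] [[-0.1  0.2]
 [ 0.5 -1.6]
 [-0.4 -0.6]
 [-0.7  1.8]
 [ 0.4  0.7]
 [ 0.4 -0.5]]
```

>>> servo_tool(
  targets=[
    {"x": 0, "y": -1, "z": 0.5, "spin": 0},
    {"x": 0, "y": -1, "z": 0.5, "spin": 0},
    {"x": 0, "y": -1, "z": 0.5, "spin": 0},
    {"x": 0, "y": -1, "z": 0.5, "spin": 0},
    {"x": 0, "y": -1, "z": 0.3, "spin": 0},
    {"x": 0, "y": -1, "z": 0, "spin": 0},
    {"x": 0, "y": -1, "z": 0, "spin": 0},
    {"x": 0, "y": -1, "z": 0, "spin": 0},
  ],
)

```text
t: 2.5
position: [0.4364, -0.0233, 0.3357]
ee_rot: [0.0, 0.999, 0.041, -0.0]
ft_force: [0.2, 0.1, -0.6]
gripper_width: 0.0936
grip_force: 0.0
```

>>> servo_tool(
  targets=[
    {"x": 0, "y": -1, "z": 0, "spin": 0},
    {"x": 0, "y": -1, "z": 0, "spin": 0},
    {"x": 0, "y": -1, "z": 0, "spin": 0},
    {"x": 0, "y": -1, "z": 0, "spin": 0},
    {"x": -0.5, "y": -1, "z": 0, "spin": 0},
    {"x": -0.5, "y": -1, "z": 0, "spin": 0},
    {"x": -0.5, "y": -1, "z": 0, "spin": 0},
    {"x": -0.5, "y": -0.5, "z": 0, "spin": 0},
  ],
)

```text
t: 3.3
position: [0.3578, 0.1971, 0.3359]
ee_rot: [-0.0, 0.999, 0.042, 0.0]
ft_force: [1.0, 0.6, 0.0]
gripper_width: 0.0942
grip_force: 0.0
```

Run:
```python
from h import *
C,im=snap("wrist","p1.png");print(status.observe()["position"],w2px(C,[.455,.236,.011]),w2px(C,[.49,.34,.011]))
```

```text
[0.35583696 0.19810639 0.33576711] [250.43750333  94.81090788] [130.51882481  40.76119508]
```

View pics/p1.png

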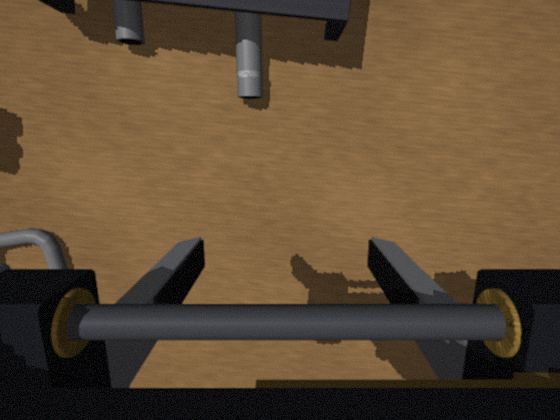

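The long end's axis is at about (250,92), with the leg running up to (248,20) at the shelf edge. The short end is at about (129,37). Next I'll compute positions and the moves in tool axes.

Run:
```python
from h import *
s=status.observe();C=cam("wrist",s)
L,U,S,F=[px2w(C,u,v,z) for u,v,z in[(250,93,.013),(248,20,.013),(129,38,.013),(248,12,.047)]];print(L,U,S,F)
d=(U-L)[:2];print("legyaw",np.arctan2(d[1],d[0]),"LS",np.linalg.norm(L-S),"exp",np.hypot(.1,.045))
v=(S-L)[:2];print("yaw from ends",np.arctan2(v[1],v[0])-np.arctan2(.1,.045))
T=R.from_quat(np.roll(s["ee_rot"],-1)).as_matrix()
g=L.copy();g[:2]+=.030*d/np.linalg.norm(d);g[2]=.022+.180
print("tool yaw",np.arctan2(T[1,0],T[0,0]),"move/3cm",(T.T@(g-s["position"])/.03).round(2),s["position"])
```

```text
[0.45396543 0.23735413 0.013     ] [0.51120649 0.24245594 0.013     ] [0.48907854 0.34140778 0.013     ] [0.50644263 0.23837053 0.047     ]
legyaw 0.08889365793909335 LS 0.10981845170017632 exp 0.10965856099730655
yaw from ends 0.097401184566132
tool yaw 0.08509865206308213 move/3cm [ 4.37 -1.03  4.46] [0.35583696 0.19810639 0.33576711]
```

>>> servo_tool(
  targets=[
    {"x": 0.9, "y": -0.3, "z": 0.5, "spin": -0.05},
    {"x": 0.9, "y": -0.3, "z": 0.5, "spin": 0},
    {"x": 0.9, "y": -0.3, "z": 0.5, "spin": 0},
    {"x": 0.9, "y": -0.13, "z": 0.5, "spin": 0},
    {"x": 0.77, "y": 0, "z": 0.5, "spin": 0},
    {"x": 0, "y": 0, "z": 0.7, "spin": 0},
    {"x": 0, "y": 0, "z": 0.4, "spin": 0},
    {"x": 0, "y": 0, "z": 0, "spin": 0},
  ],
)

```text
t: 4.15
position: [0.4856, 0.2373, 0.2262]
ee_rot: [0.001, 0.999, 0.045, -0.001]
ft_force: [1.4, -0.0, -0.7]
gripper_width: 0.0941
grip_force: 0.0
```

>>> servo_tool(
  targets=[
    {"x": 0, "y": -0.08, "z": 0.4, "spin": 0},
    {"x": 0, "y": 0, "z": 0.25, "spin": 0},
    {"x": 0, "y": 0, "z": 0.1, "spin": 0},
    {"x": 0, "y": 0, "z": 0, "spin": 0},
  ],
)

```text
t: 4.55
position: [0.4856, 0.2407, 0.205]
ee_rot: [0.0, 0.999, 0.045, -0.0]
ft_force: [0.1, 0.8, 0.1]
gripper_width: 0.0938
grip_force: 0.0
```

>>> servo_tool(
  targets=[
    {"x": 0, "y": 0, "z": 0, "spin": 0},
    {"x": 0, "y": 0, "z": 0, "spin": 0},
    {"x": 0, "y": 0, "z": 0, "spin": 0},
    {"x": 0, "y": 0, "z": 0, "spin": 0},
    {"x": 0, "y": 0, "z": 0, "spin": 0},
    {"x": 0, "y": 0, "z": 0, "spin": 0},
    {"x": 0, "y": 0, "z": 0, "spin": 0},
    {"x": 0, "y": 0, "z": 0, "spin": 0},
  ],
  fingers=0,
  force=30,
)

```text
t: 5.35
position: [0.4857, 0.2407, 0.2052]
ee_rot: [-0.0, 0.999, 0.045, -0.0]
ft_force: [0.6, 0.2, -0.5]
gripper_width: 0.0336
grip_force: 0.0
```

>>> servo_tool(
  targets=[
    {"x": 0, "y": 0, "z": 0, "spin": 0},
    {"x": 0, "y": 0, "z": 0, "spin": 0},
    {"x": 0, "y": 0, "z": 0, "spin": 0},
    {"x": 0, "y": 0, "z": 0, "spin": 0},
    {"x": 0, "y": 0, "z": 0, "spin": 0},
  ],
)

```text
t: 5.85
position: [0.4857, 0.2407, 0.2052]
ee_rot: [0.0, 0.999, 0.045, -0.0]
ft_force: [-0.1, -1.0, 0.2]
gripper_width: 0.0217
grip_force: 30.0
```

The pipe is gripped at 21.7 mm width. I'll pull it straight out, with a slight drift to +y.

>>> servo_tool(
  targets=[
    {"x": -0.3, "y": -0.05, "z": 0, "spin": 0},
    {"x": -0.5, "y": -0.1, "z": 0, "spin": 0},
    {"x": -0.6, "y": -0.1, "z": 0, "spin": 0},
    {"x": -0.6, "y": -0.1, "z": 0, "spin": 0},
    {"x": -0.6, "y": -0.1, "z": 0, "spin": 0},
    {"x": -0.6, "y": -0.1, "z": 0, "spin": 0},
    {"x": -0.6, "y": -0.1, "z": 0, "spin": 0},
    {"x": -0.6, "y": -0.1, "z": 0, "spin": 0},
  ],
  force=40,
)

```text
t: 6.65
position: [0.3503, 0.251, 0.2053]
ee_rot: [0.0, 0.999, 0.046, -0.0]
ft_force: [0.3, 0.5, -1.3]
gripper_width: 0.0213
grip_force: 40.0
```

>>> servo_tool(
  targets=[
    {"x": -0.5, "y": -0.1, "z": 0, "spin": 0},
    {"x": -0.3, "y": -0.1, "z": 0, "spin": 0},
    {"x": 0, "y": 0, "z": 0, "spin": 0},
    {"x": 0, "y": 0, "z": 0, "spin": 0},
  ],
)

```text
t: 7.05
position: [0.3279, 0.2551, 0.2053]
ee_rot: [-0.0, 0.999, 0.046, 0.0]
ft_force: [-0.6, -1.0, -0.7]
gripper_width: 0.0214
grip_force: 40.0
```

Run:
```python
from h import *
s=status.observe();print(s["joints"].round(2),s["position"],s["gripper_width"])
snap("top","t2.png")
im=cv2.imread("pics/t2.png");cv2.imwrite("pics/t2c.png",cv2.resize(im[160:300,130:270],None,fx=4,fy=4,interpolation=cv2.INTER_CUBIC))
```

```text
[-0.44  0.36 -0.43  2.3   0.29  0.53 -2.58] [0.32787124 0.25514665 0.20527361] 0.021358875901453734
```

View pics/t2c.png

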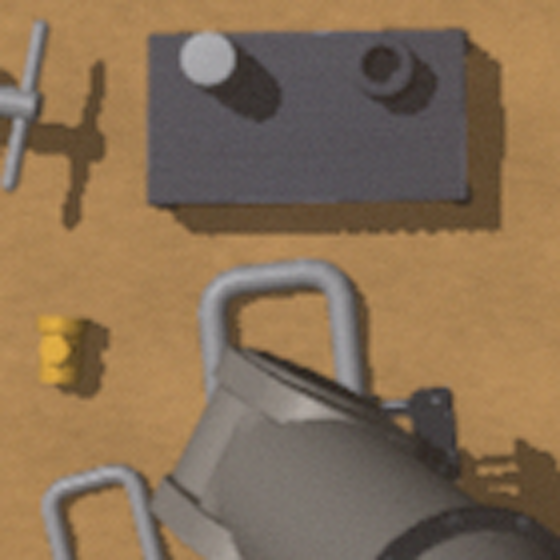

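The pipe is fully out. Its crossbar is at top pixel (197,229), about 45 mm in front of the shelf edge. I'll release it and rise.

>>> servo_tool(
  targets=[
    {"x": 0, "y": 0, "z": 0, "spin": 0},
    {"x": 0, "y": 0, "z": 0, "spin": 0},
    {"x": 0, "y": 0, "z": 0, "spin": 0},
    {"x": 0, "y": 0, "z": 0, "spin": 0},
    {"x": 0, "y": 0, "z": 0, "spin": 0},
    {"x": 0, "y": 0, "z": 0, "spin": 0},
    {"x": 0, "y": 0, "z": 0, "spin": 0},
    {"x": 0, "y": 0, "z": 0, "spin": 0},
  ],
  fingers=0.6,
)

```text
t: 7.9
position: [0.3278, 0.255, 0.2052]
ee_rot: [-0.0, 0.999, 0.045, -0.0]
ft_force: [-0.1, 0.9, -0.2]
gripper_width: 0.0563
grip_force: 0.0
```

>>> servo_tool(
  targets=[
    {"x": 0, "y": 0, "z": -0.5, "spin": 0},
    {"x": 0, "y": 0, "z": -0.8, "spin": 0},
    {"x": 0, "y": 0, "z": -1, "spin": 0},
    {"x": 0, "y": 0, "z": -1, "spin": -0.5},
    {"x": 0, "y": 0, "z": -1, "spin": -1},
    {"x": 0, "y": 0, "z": -1, "spin": -1},
    {"x": 0, "y": 0, "z": 0, "spin": -1},
    {"x": 0, "y": 0, "z": 0, "spin": -1},
  ],
)

```text
t: 8.7
position: [0.3279, 0.255, 0.3652]
ee_rot: [0.0, 0.927, 0.376, 0.001]
ft_force: [0.0, 0.3, -0.4]
gripper_width: 0.0563
grip_force: 0.0
```

>>> servo_tool(
  targets=[
    {"x": 0, "y": 0, "z": 0, "spin": -1},
    {"x": 0, "y": 0, "z": 0, "spin": -1},
    {"x": 0, "y": 0, "z": 0, "spin": -1},
    {"x": 0, "y": 0, "z": 0, "spin": -1},
    {"x": 0, "y": 0, "z": 0, "spin": -1},
    {"x": 0, "y": 0, "z": 0, "spin": -1},
    {"x": 0, "y": 0, "z": 0, "spin": 0},
  ],
)

```text
t: 9.4
position: [0.3277, 0.2549, 0.3642]
ee_rot: [0.0, 0.672, 0.741, -0.0]
ft_force: [-1.0, 0.5, 0.5]
gripper_width: 0.0566
grip_force: 0.0
```

>>> servo_tool(
  targets=[
    {"x": -0.2, "y": 0.7, "z": 0, "spin": 0},
    {"x": -0.2, "y": 0.8, "z": 0, "spin": 0},
    {"x": -0.2, "y": 0.8, "z": 0, "spin": 0},
    {"x": -0.2, "y": 0.8, "z": 0, "spin": 0},
    {"x": -0.2, "y": 0.8, "z": 0, "spin": 0},
    {"x": -0.1, "y": 0.35, "z": 0, "spin": 0},
    {"x": 0, "y": 0, "z": 0, "spin": 0},
    {"x": 0, "y": 0, "z": 0, "spin": 0},
  ],
)

```text
t: 10.2
position: [0.4572, 0.2343, 0.364]
ee_rot: [-0.0, 0.673, 0.739, -0.0]
ft_force: [-1.0, 0.7, 0.0]
gripper_width: 0.0564
grip_force: 0.0
```

Run:
```python
from h import *
s=status.observe();C,im=snap("wrist","p3.png");print(s["joints"].round(2),s["position"],s["t"],w2px(C,[.458,.317,.011]))
```

```text
[-0.12  0.25 -0.55  1.98  0.16  0.95 -0.66] [0.45724392 0.23433294 0.36395539] 10.2 [294.91176261 117.04303965]
```

View pics/p3.png

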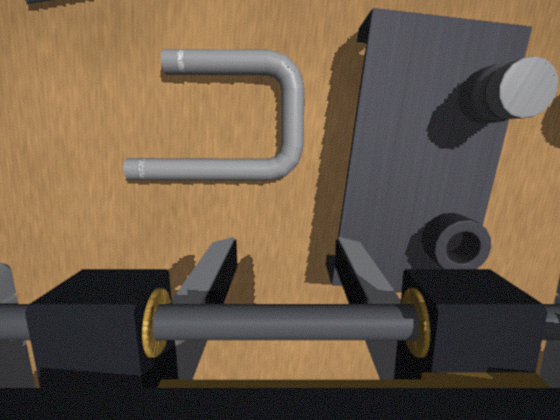

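The pipe lies free in front of the shelf. In this view the long end is at (125,169), the short end at (163,61) and the bend at (293,115). I'll fit its pose.

```bash
cat > fit.py <<'E'
from h import *
from scipy.optimize import least_squares
def fit(C,pts,z=.012,g=1.6):
    P=np.array([p[:2] for p in pts])/1e3;W=np.array([px2w(C,p[2],p[3],z)[:2] for p in pts])
    f=lambda p:(P@np.array([[np.cos(p[2]),np.sin(p[2])],[-np.sin(p[2]),np.cos(p[2])]])+p[:2]-W).ravel()
    s=least_squares(f,[*W.mean(0),g]);return s.x,(s.fun.reshape(-1,2)*1e3).round(1)
def move(s,g):
    q=s["ee_rot"];T=R.from_quat([q[1],q[2],q[3],q[0]]).as_matrix();print("toolyaw",np.arctan2(T[1,0],T[0,0]).round(4),"move",(T.T@(np.array(g)-s["position"])/.03).round(2),"pos",s["position"].round(4))
E
python3 - <<'E'
from fit import *
s=status.observe();C=cam("wrist",s)
x,e=fit(C,[(85,50,125,169),(40,-50,163,61),(-80,0,293,115)],g=3.2);print(x,e)
b=x[:2]-.08*np.array([np.cos(x[2]),np.sin(x[2])]);print("bend",b,"want toolyaw",x[2]-np.pi/2);move(s,[*b,.180+.016])
E
```

```text
[0.3742752  0.30997478 3.24082289] [[ 2.1  0.9]
 [-0.2  0.1]
 [-1.9 -0.9]]
bend [0.45388165 0.31790018] want toolyaw 1.6700265636974665
toolyaw 1.6654 move [2.78 0.16 5.6 ] pos [0.457  0.2345 0.3642]
```

>>> servo_tool(
  targets=[
    {"x": 0.7, "y": 0.1, "z": 0.4, "spin": -0.03},
    {"x": 0.9, "y": 0.1, "z": 0.5, "spin": 0},
    {"x": 0.8, "y": 0, "z": 0.6, "spin": 0},
    {"x": 0.38, "y": 0, "z": 0.7, "spin": 0},
    {"x": 0, "y": 0, "z": 0.7, "spin": 0},
    {"x": 0, "y": 0, "z": 0.7, "spin": 0},
    {"x": 0, "y": 0, "z": 0.5, "spin": 0},
    {"x": 0, "y": 0, "z": 0, "spin": 0},
  ],
)

```text
t: 11.05
position: [0.4547, 0.3175, 0.2398]
ee_rot: [-0.0, 0.671, 0.742, -0.001]
ft_force: [0.3, 0.3, 0.8]
gripper_width: 0.0565
grip_force: 0.0
```

>>> servo_tool(
  targets=[
    {"x": 0, "y": 0, "z": 0.6, "spin": 0},
    {"x": 0, "y": 0, "z": 0.4, "spin": 0},
    {"x": 0, "y": 0, "z": 0.18, "spin": 0},
    {"x": 0, "y": 0, "z": 0, "spin": 0},
  ],
)

```text
t: 11.45
position: [0.4555, 0.3178, 0.2056]
ee_rot: [-0.0, 0.671, 0.741, -0.0]
ft_force: [0.4, 0.2, -0.8]
gripper_width: 0.0565
grip_force: 0.0
```

>>> servo_tool(
  targets=[
    {"x": 0, "y": 0, "z": 0, "spin": 0},
    {"x": 0, "y": 0, "z": 0, "spin": 0},
    {"x": 0, "y": 0, "z": 0, "spin": 0},
    {"x": 0, "y": 0, "z": 0, "spin": 0},
    {"x": 0, "y": 0, "z": 0, "spin": 0},
    {"x": 0, "y": 0, "z": 0, "spin": 0},
    {"x": 0, "y": 0, "z": 0, "spin": 0},
    {"x": 0, "y": 0, "z": 0, "spin": 0},
  ],
  fingers=0,
  force=60,
)

```text
t: 12.25
position: [0.4557, 0.3178, 0.206]
ee_rot: [0.0, 0.671, 0.741, 0.0]
ft_force: [-0.8, -0.9, 6.3]
gripper_width: 0.0206
grip_force: 60.0
```

>>> servo_tool(
  targets=[
    {"x": 0, "y": 0, "z": -0.1, "spin": 0},
    {"x": 0, "y": 0, "z": -0.2, "spin": 0},
    {"x": 0, "y": 0, "z": -0.3, "spin": 0},
    {"x": 0, "y": 0, "z": -0.5, "spin": 0},
    {"x": 0, "y": 0, "z": -0.7, "spin": 0},
    {"x": 0, "y": 0, "z": -0.7, "spin": 0},
    {"x": 0, "y": 0, "z": -0.7, "spin": 0},
    {"x": 0, "y": 0, "z": -0.6, "spin": 0},
  ],
)

```text
t: 13.05
position: [0.4556, 0.3179, 0.3222]
ee_rot: [0.0, 0.671, 0.741, 0.001]
ft_force: [0.3, 0.2, -2.9]
gripper_width: 0.0207
grip_force: 60.0
```

>>> servo_tool(
  targets=[
    {"x": 0, "y": 0, "z": -0.6, "spin": 0},
    {"x": 0, "y": 0, "z": -0.3, "spin": 0},
    {"x": 0, "y": 0, "z": 0, "spin": 0},
    {"x": 0, "y": 0, "z": 0, "spin": 0},
  ],
)

```text
t: 13.45
position: [0.4555, 0.3176, 0.3466]
ee_rot: [0.0, 0.671, 0.741, -0.0]
ft_force: [-0.2, -1.3, -3.4]
gripper_width: 0.0207
grip_force: 60.0
```

Run:
```python
from h import *
s=status.observe();C,im=snap("wrist","p4.png");print(s["joints"].round(2),s["position"],s["t"],s["gripper_width"],s["wrist_torque"],s["ft_force"])
```

```text
[-0.26  0.35 -0.57  1.91  0.23  0.95 -0.83] [0.45548793 0.31757364 0.34662794] 13.45 0.02069842674198191 [-0.01451212 -0.27836174  0.00420798] [-0.18904276 -1.26287227 -3.43327224]
```

View pics/p4.png

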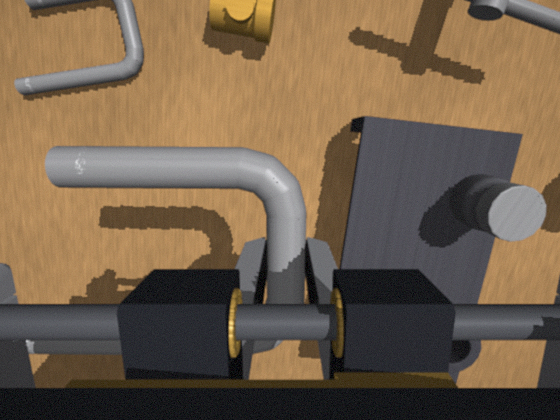

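The pipe is held, and its short leg (50,167)→(240,167) looks level. I'll compare it with the prediction for a level, centred grip, and compute the move to the jig.

Run:
```python
from fit import *
s=status.observe();C=cam("wrist",s);q=s["ee_rot"];T=R.from_quat([q[1],q[2],q[3],q[0]]).as_matrix()
z=s["position"][2]-.2058+.011;py=np.arctan2(T[1,0],T[0,0])+np.pi/2
ux=np.array([np.cos(py),np.sin(py),0]);uy=np.array([-ux[1],ux[0],0])
b=s["position"].copy();b[2]=z
for dz in(0,-.006,.006):print(dz,w2px(C,b+.12*ux-.05*uy+[0,0,dz]),w2px(C,b+.03*ux-.05*uy+[0,0,dz/4]))
y=1.5131;J=np.array([.5383,-.2526]);g=J-.08*np.array([np.cos(y),np.sin(y)]);print("bend home",g,"tool yaw",y-np.pi/2, "spin units",(py-y)/.15, "seat tcp z",.2058+.022)
```

```text
0 [ 59.59870114 164.72216072] [229.65759349 164.68792072]
-0.006 [ 66.93841837 163.74422942] [230.12579737 164.43751618]
0.006 [ 51.75008346 165.76789704] [229.18147589 164.94255767]
bend home [ 0.53368685 -0.33246688] tool yaw -0.05769632679489667 spin units 11.519810494931233 seat tcp z 0.2278
```

>>> servo_tool(
  targets=[
    {"x": 0, "y": 0, "z": 0, "spin": 0.3},
    {"x": 0, "y": 0, "z": 0, "spin": 0.6},
    {"x": 0, "y": 0, "z": 0, "spin": 0.8},
    {"x": 0, "y": 0, "z": 0, "spin": 0.8},
    {"x": 0, "y": 0, "z": 0, "spin": 0.8},
    {"x": 0, "y": 0, "z": 0, "spin": 0.8},
    {"x": 0, "y": 0, "z": 0, "spin": 0.8},
    {"x": 0, "y": 0, "z": 0, "spin": 0.8},
  ],
)

```text
t: 14.3
position: [0.4554, 0.3177, 0.3457]
ee_rot: [0.0, 0.919, 0.394, -0.001]
ft_force: [0.3, -0.8, -3.3]
gripper_width: 0.0205
grip_force: 60.0
```

>>> servo_tool(
  targets=[
    {"x": 0, "y": 0, "z": 0, "spin": 0.8},
    {"x": 0, "y": 0, "z": 0, "spin": 0.8},
    {"x": 0, "y": 0, "z": 0, "spin": 0.8},
    {"x": 0, "y": 0, "z": 0, "spin": 0.8},
    {"x": 0, "y": 0, "z": 0, "spin": 0.8},
    {"x": 0, "y": 0, "z": 0, "spin": 0.8},
    {"x": 0, "y": 0, "z": 0, "spin": 0.6},
    {"x": 0, "y": 0, "z": 0, "spin": 0.3},
  ],
)

```text
t: 15.1
position: [0.4553, 0.3177, 0.3457]
ee_rot: [0.001, 1.0, -0.022, -0.001]
ft_force: [-0.2, -0.1, -3.8]
gripper_width: 0.0205
grip_force: 60.0
```

>>> servo_tool(
  targets=[
    {"x": 0.05, "y": 0.3, "z": 0, "spin": 0.05},
    {"x": 0.1, "y": 0.6, "z": 0, "spin": 0},
    {"x": 0.15, "y": 0.9, "z": 0, "spin": 0},
    {"x": 0.15, "y": 0.9, "z": 0, "spin": 0},
    {"x": 0.15, "y": 0.9, "z": 0, "spin": 0},
    {"x": 0.15, "y": 0.9, "z": 0, "spin": 0},
    {"x": 0.15, "y": 0.9, "z": 0, "spin": 0},
    {"x": 0.15, "y": 0.9, "z": 0, "spin": 0},
  ],
)

```text
t: 15.9
position: [0.478, 0.1257, 0.3463]
ee_rot: [0.0, 1.0, -0.023, -0.0]
ft_force: [-0.4, 0.1, -2.7]
gripper_width: 0.0206
grip_force: 60.0
```

>>> servo_tool(
  targets=[
    {"x": 0.15, "y": 0.9, "z": 0, "spin": 0},
    {"x": 0.15, "y": 0.9, "z": 0, "spin": 0},
    {"x": 0.15, "y": 0.9, "z": 0, "spin": 0},
    {"x": 0.15, "y": 0.9, "z": 0, "spin": 0},
    {"x": 0.15, "y": 0.9, "z": 0, "spin": 0},
    {"x": 0.15, "y": 0.9, "z": 0, "spin": 0},
    {"x": 0.15, "y": 0.9, "z": 0, "spin": 0},
    {"x": 0.15, "y": 0.9, "z": 0, "spin": 0},
  ],
)

```text
t: 16.7
position: [0.5035, -0.0916, 0.3463]
ee_rot: [0.0, 1.0, -0.023, -0.0]
ft_force: [-0.6, 1.4, -2.3]
gripper_width: 0.0207
grip_force: 60.0
```

>>> servo_tool(
  targets=[
    {"x": 0.15, "y": 0.9, "z": 0, "spin": 0},
    {"x": 0.15, "y": 0.9, "z": 0, "spin": 0},
    {"x": 0.15, "y": 0.9, "z": 0, "spin": 0},
    {"x": 0.15, "y": 0.9, "z": 0, "spin": 0},
    {"x": 0.15, "y": 0.7, "z": 0, "spin": 0},
    {"x": 0.1, "y": 0.4, "z": 0, "spin": 0},
    {"x": 0.1, "y": 0.2, "z": 0, "spin": 0},
    {"x": 0, "y": 0, "z": 0, "spin": 0},
  ],
)

```text
t: 17.5
position: [0.5256, -0.2383, 0.3464]
ee_rot: [-0.0, 1.0, -0.024, -0.0]
ft_force: [0.2, -0.3, -3.1]
gripper_width: 0.0205
grip_force: 60.0
```

>>> servo_tool(
  targets=[
    {"x": 0.1, "y": 0.6, "z": 0.1, "spin": 0.06},
    {"x": 0.1, "y": 0.8, "z": 0.3, "spin": 0},
    {"x": 0.1, "y": 0.8, "z": 0.3, "spin": 0},
    {"x": 0.1, "y": 0.6, "z": 0.3, "spin": 0},
    {"x": 0.1, "y": 0.3, "z": 0.3, "spin": 0},
    {"x": 0, "y": 0, "z": 0.2, "spin": 0},
    {"x": 0, "y": 0, "z": 0, "spin": 0},
    {"x": 0, "y": 0, "z": 0, "spin": 0},
  ],
)

```text
t: 18.3
position: [0.5357, -0.3307, 0.3018]
ee_rot: [-0.0, 1.0, -0.028, -0.0]
ft_force: [-0.2, -0.0, -3.1]
gripper_width: 0.0207
grip_force: 60.0
```

Run:
```python
from fit import *
s=status.observe();move(s,[.5347,-.3325,.2278]);print(s["ee_rot"],s["gripper_width"],s["joints"].round(2))
C,im=snap("wrist","p5.png")
```

```text
toolyaw -0.055 move [-0.03  0.06  2.47] pos [ 0.5357 -0.3307  0.3018]
[-3.24854705e-04  9.99621315e-01 -2.75157424e-02 -6.91070331e-05] 0.020726156910346655 [ 0.39  0.46  0.08  1.81 -0.05  0.88 -1.13]
```

View pics/p5.png

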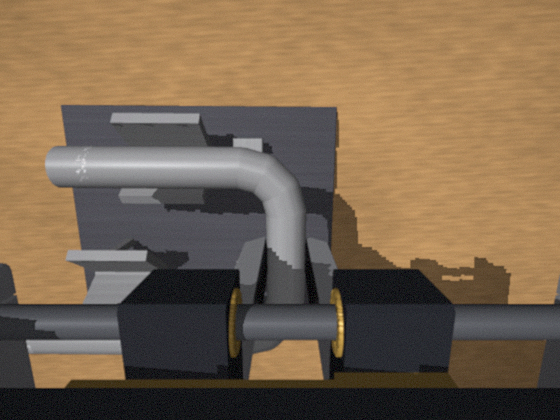

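The short leg hangs over its V head. The wing tops are at (112–205,118) and (~120,195), and the base corners at (62,105) and (337,108). I'll check the jig pose against these.

Run:
```python
from fit import *
C=cam("wrist");y=1.5131;J=np.array([.5383,-.2526])
A=np.array([[np.cos(y),-np.sin(y)],[np.sin(y),np.cos(y)]])
for p in[(100,-90,8),(-120,-90,8),(40,-82,50),(-20,-82,50),(40,-75,50),(40,-25,50),(40,-18,50),(85,18,50),(25,18,50),(-50,-65,22)]:
    p=np.array(p)/1e3;print((p*1e3).round(),w2px(C,[*(A@p[:2]+J),p[2]]).round(1))
```

```text
[100. -90.   8.] [ 61.6 105.7]
[-120.  -90.    8.] [337.9 106.4]
[ 40. -82.  50.] [110.9 113. ]
[-20. -82.  50.] [199.4 113.2]
[ 40. -75.  50.] [112.1 123.7]
[ 40. -25.  50.] [120.4 195.8]
[ 40. -18.  50.] [121.4 205.4]
[85. 18. 50.] [ 66.6 252.4]
[25. 18. 50.] [146.9 252.6]
[-50. -65.  22.] [248.8 138.6]
```

The jig pose matches to within 1–2 px. Lowering now.

>>> servo_tool(
  targets=[
    {"x": -0.02, "y": 0.05, "z": 0.3, "spin": 0.02},
    {"x": 0, "y": 0, "z": 0.5, "spin": 0},
    {"x": 0, "y": 0, "z": 0.5, "spin": 0},
    {"x": 0, "y": 0, "z": 0.4, "spin": 0},
    {"x": 0, "y": 0, "z": 0.3, "spin": 0},
    {"x": 0, "y": 0, "z": 0.2, "spin": 0},
    {"x": 0, "y": 0, "z": 0.1, "spin": 0},
    {"x": 0, "y": 0, "z": 0, "spin": 0},
  ],
)

```text
t: 19.15
position: [0.5348, -0.3333, 0.2325]
ee_rot: [-0.0, 1.0, -0.03, -0.0]
ft_force: [-0.9, 0.9, -3.1]
gripper_width: 0.0203
grip_force: 60.0
```

>>> servo_tool(
  targets=[
    {"x": 0, "y": 0, "z": 0.06, "spin": 0},
    {"x": 0, "y": 0, "z": 0.05, "spin": 0},
    {"x": 0, "y": 0, "z": 0.03, "spin": 0},
    {"x": 0, "y": 0, "z": 0, "spin": 0},
  ],
)

```text
t: 19.55
position: [0.5348, -0.3333, 0.2287]
ee_rot: [0.0, 1.0, -0.03, 0.0]
ft_force: [-0.7, -0.5, -2.5]
gripper_width: 0.0206
grip_force: 60.0
```

>>> servo_tool(
  targets=[
    {"x": 0, "y": 0, "z": 0.03, "spin": 0},
    {"x": 0, "y": 0, "z": 0.03, "spin": 0},
    {"x": 0, "y": 0, "z": 0, "spin": 0},
    {"x": 0, "y": 0, "z": 0, "spin": 0},
  ],
)

```text
t: 19.95
position: [0.5348, -0.3334, 0.2278]
ee_rot: [0.0, 1.0, -0.03, 0.0]
ft_force: [-4.7, 1.5, 12.7]
gripper_width: 0.0207
grip_force: 60.0
```

The pipe is seated, with about 16 N of contact force. Releasing.

>>> servo_tool(
  targets=[
    {"x": 0, "y": 0, "z": 0, "spin": 0},
    {"x": 0, "y": 0, "z": 0, "spin": 0},
    {"x": 0, "y": 0, "z": 0, "spin": 0},
    {"x": 0, "y": 0, "z": 0, "spin": 0},
    {"x": 0, "y": 0, "z": 0, "spin": 0},
    {"x": 0, "y": 0, "z": 0, "spin": 0},
    {"x": 0, "y": 0, "z": 0, "spin": 0},
    {"x": 0, "y": 0, "z": 0, "spin": 0},
  ],
  fingers=0.6,
)

```text
t: 20.75
position: [0.5347, -0.3332, 0.2267]
ee_rot: [-0.0, 1.0, -0.03, -0.0]
ft_force: [-0.3, -0.8, -0.4]
gripper_width: 0.0563
grip_force: 0.0
```

>>> servo_tool(
  targets=[
    {"x": 0, "y": 0, "z": -0.3, "spin": 0},
    {"x": 0, "y": 0, "z": -0.6, "spin": 0},
    {"x": 0, "y": 0, "z": -0.8, "spin": 0},
    {"x": 0, "y": 0, "z": -0.8, "spin": 0},
    {"x": -0.7, "y": -0.4, "z": -0.8, "spin": 0},
    {"x": -0.9, "y": -0.6, "z": -0.8, "spin": 0},
    {"x": -0.9, "y": -0.6, "z": -0.6, "spin": 0},
    {"x": -0.5, "y": -0.4, "z": 0, "spin": 0},
  ],
)

```text
t: 21.55
position: [0.4471, -0.2674, 0.3707]
ee_rot: [0.001, 1.0, -0.03, 0.002]
ft_force: [0.4, 1.3, 0.1]
gripper_width: 0.0561
grip_force: 0.0
```

>>> servo_tool(
  targets=[
    {"x": 0, "y": 0, "z": 0, "spin": 0},
    {"x": 0, "y": 0, "z": 0, "spin": 0},
    {"x": 0, "y": 0, "z": 0, "spin": 0},
  ],
)

```text
t: 21.85
position: [0.449, -0.2685, 0.3679]
ee_rot: [0.0, 1.0, -0.03, 0.0]
ft_force: [-0.4, 0.5, 0.3]
gripper_width: 0.0561
grip_force: 0.0
```

Run:
```python
from fit import *
s=status.observe();C,im=snap("wrist","p6.png");print(s["position"],s["t"])
y=1.5131;J=np.array([.5383,-.2526]);A=np.array([[np.cos(y),-np.sin(y)],[np.sin(y),np.cos(y)]])
for p in[(85,50,33),(40,-50,33),(-80,0,33),(-80,0,33)]:
    p=np.array(p)/1e3;print(p,w2px(C,[*(A@p[:2]+J),p[2]]).round(1))
```

```text
[ 0.44897669 -0.26845853  0.36789819] 21.85
[0.085 0.05  0.033] [173.6 164.9]
[ 0.04  -0.05   0.033] [215.6  50.7]
[-0.08   0.     0.033] [349.3 109.6]
[-0.08   0.     0.033] [349.3 109.6]
```

View pics/p6.png

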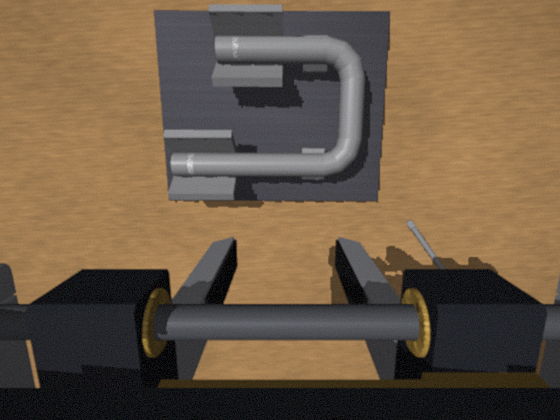

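The pipe lies in both V heads. The long end is at (172,163), the short end at (217,49) and the bend at (350,109), all within about 2 px of the predicted home positions. Handing in.

```bash
python3 -c "
from station import r
print(r.sign_off())"
```

```text
the job is handed in; nothing more can be done
None
```

The pipe was drawn out, set down and let go, then regrasped, turned and laid in the jig, with both ends and the bend within about 2 mm of home in the last wrist-camera view; I handed it in after about 22 s, and no pass/fail result came back.

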